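# Fill the tumbler jar with polishing pebbles

## Task

Get the tumbler jar ready: raise the bar handle of the tipping tray so that all five green polishing pebbles run down through the funnel into the jar, and bring the tray back down onto its rest. Then lift the funnel off the jar, set it aside on the desk well clear of the jar, put the black snap lid on the jar and press it down until it is fully home all round. The jar stays upright in its seat on the stand; leave the note block and the leather case where they are.

Things in the scene. Friction and masses are not known exactly. Their poses are not given: they have to be found in the camera images.
- stand: fixed grey filling stand, base plate 134 x 275 x 8 mm; origin on the desk, z up. Along its y axis: black seat ring with the jar at y = -110 mm, tipping tray from y = -44 mm (spout) to +106 mm, the tray's bar handle at y = +142 mm. Its -x side is the open front. Pivot uprights 147 mm tall
- tray (a joint): hinge of the aluminium tipping tray, rad: 0 = level on its rear buffers; grows as the bar is raised, stop at 0.95. Axis = the stand's x axis at y = -34, z = 131 mm in the stand's frame. Level, the tray's floor is 191 mm above the desk; 112 mm wide, narrowing to a 60 mm spout at the jar's end, walls 26 mm. Let go, it falls back
- tray_bar (a point): middle of the tray's black bar handle: a round bar 14 mm thick, 76 mm long, parallel to the stand's x axis, free all round (31 mm of clear space to the tray's rear wall); 206 mm above the desk when the tray is level. It goes round the hinge axis at a radius of 191 mm
- tray_lip (a point): middle of the edge of the tray's spout
- jar: clear straight-sided plastic jar, 67 mm in diameter, 98 mm tall, about 59 mm inside, with four sprung catches inside its mouth (51 mm clear between them, 10 mm below the rim); it stands loose in the stand's seat ring, its foot 8 mm above the desk; origin at the centre of its underside, z up
- jar_mouth (a point): centre of the jar's mouth, level with its rim (98 mm above the jar's underside)
- jar_seat (a point): centre of the stand's seat ring, on the base plate: where the jar stands
- funnel: white funnel, 71 mm tall: stem 46 mm outside, 41 mm bore, 36 mm long, then a cone, 116 mm across the rim; origin at the centre of the stem's lower end, z up. Three ribs 31 mm up the stem rest on the jar's rim: its origin is then 67 mm above the jar's underside. It can stand on its stem. A handle 12 mm wide (y), 12 mm high, 40 mm long sticks out from the rim along its -x axis
- funnel_grip (a point): middle of the funnel's handle, 80 mm from the funnel's axis, 66 mm above the lower end of the stem
- lid: black plug lid: plug 18 mm deep, 47 mm across with a 55 mm snap ridge near its foot, then a top 72 mm across and 5 mm thick, on it a round knob 28 mm across and 18 mm tall (in all 41 mm); origin at the centre of the plug's underside, z up. Laid on, it stops on the jar's catches; 10 to 16 N straight down snaps it home, its origin then 80 mm above the jar's underside
- pebble1: a green ceramic polishing pebble: a rounded cylinder 16 mm thick and 26 mm long; origin at its centre, its long axis along x
- pebble2: a green ceramic polishing pebble: a rounded cylinder 16 mm thick and 26 mm long; origin at its centre, its long axis along x
- pebble3: a green ceramic polishing pebble: a rounded cylinder 16 mm thick and 26 mm long; origin at its centre, its long axis along x
- pebble4: a green ceramic polishing pebble: a rounded cylinder 16 mm thick and 26 mm long; origin at its centre, its long axis along x
- pebble5: a green ceramic polishing pebble: a rounded cylinder 16 mm thick and 26 mm long; origin at its centre, its long axis along x
- leather_pouch: red-brown leather case, 46 x 133 x 49 mm, a bystander; origin at the centre of its underside
- note_block: light blue note block, 38 x 38 x 26 mm, a bystander; origin at the centre of its underside

How it is judged:
By the outcome, as a careful person would: the job done as asked, in the order asked, and still so for the second after the job is handed in, with the robot touching nothing.
It also fails if it takes over 72 s, if anything falls off the work surface, if the arm or the gripper's body presses on something with over 40 N, if the wrist force passes 120 N, or if a joint passes its speed limit or range.

## Robot

A 6-joint arm with a two-finger parallel gripper is mounted at the origin on a cart in front of the work surface, level with it; the furniture and walls round the work are solid. World frame = base frame: x ahead of the robot, y to its left, z up, the work surface at z = 0. Lengths are in m, angles in rad, forces in N, time in s.
With the tool pointing down it reaches from about 0.35 to 0.775 m from the base axis. Payload 5.5 kg.
Tool frame: the origin (TCP) lies on the centre line of the jaws, within the pads' length; the fingertips stand 11 mm ahead of it and the grasp point (between the pads) lies 8 mm behind it; z points along the fingers, y is the line along which they close (so a half turn about z gives the same grasp; the last joint's range is limited). The gripper opens to 85 mm and grips with 20 to 120 N. Pads are 22 mm wide; open, the fingers measure 114 mm over their backs; the gripper's body (76 mm by 85 mm) begins 54 mm behind the grasp point. The pads swing forward as they close: fully open they stand 13 mm farther back than shut.
Start: joints at [-1.489, 0.313, 0.046, 1.304, 0, 1.431], TCP at [0.126, -0.561, 0.242] pointing down, gripper open.
Joint ranges: [-2.76, 2.76], [-0.86, 1.69], [-1.03, 1.26], [-2.2, 2.34], [-1.47, 1.5], [-3.14, 3.14]. Speed limits (rad/s): [2.57, 2.57, 3.14, 3.14, 3.14, 3.14].

## Interface

Orientations are given as a unit quaternion [w, x, y, z].
In Python, from workcell import env, viewer, order, models gives the robot as it stands.
- The arm moves only by the tool drive_tool, never from a script. Its argument "series" is a list that holds one entry, the list of rows, each a list of 6 numbers: the shift along the tool's x, y, z each as a share of 120 mm, from -1 to 1, then the turn, a rotation vector about the tool's x, y, z each as a share of 180 degrees, from -1 to 1. A call has 1 to 20 rows; each row shifts and turns the commanded pose from where the row before left it, along the tool's axes as they then stand; what a row does not reach is not made up. A row lasts 1/8 s, in which the tool goes at most 62.5 mm and 10.7 degrees, less where a joint would pass 70% of its speed; a pose out of reach is approached as far as the arm can. A call with a number of a shift or a turn outside -1 to 1 is refused whole. A call with a gripper value outside its range is refused whole. "jaw" is the opening, from -1 (shut) to 1 (fully open), set as the call begins (left out, the last holds). The fingers move at their own pace and stop on an object; "grip_force" is the grip in N (left out, the last holds). Time passes only in rows, so rows that do not move let the fingers close. It gives the time, the measured TCP pose, the force, the opening and the grip force at its end, in the units of the state.
- env.get_state(): the state, without advancing time (a new reading comes with each control period).
- viewer.read_camera(name): name is "scene" or "top"; returns the picture (384x512x3 uint8, red, green, blue); there is no depth.
- viewer.camera_info(name): a dict with "intrinsics" (3x3 intrinsics, pixels), "D" ([k1, k2, p1, p2, k3] as OpenCV has them; the pictures are not rectified), "R" (3x3) and "t" (3): a world point X has camera coordinates R X + t. Camera axes: x right, y down, z forward; pixel columns grow to the right and rows downward; lengths in m; the calibration is good to about 2 mm. A picture is of the moment at which its call begins. camera_info takes no time and is no camera call.
- order.hand_in(): hands the job in; it is judged then, once.
Trained networks look in the newest picture that a camera, given by its name, has taken for a name from the list of things; names that differ only in an ending like _2 or _b are one class to them, and where a whole thing is asked for, a point or a joint stands for the part that bears it (a point fixed in the world has none). Each returns a list of dicts, best first, with "score" (0 to 1); they miss things now and then, are a little off and sometimes report something else, mostly with a low value. They report only what shows in the picture. A call takes as long as a camera call.
- models.silhouettes(label, camera): "region" (384x512 bool, what is visible of it) and "location" ([column, row] in pixels, amid what is visible of it).
The state is a dict: "clock": time; "joint_pos": joint angles; "qvel": joint speeds; "tau": joint torques, N m; "tcp_pos": TCP position; "orientation": TCP orientation; "wrist_force": force on the tool from outside, world axes, zero at the start; "ft_torque": the same for the moment, N m; "finger_gap": finger opening in m; "grip_force": force on a finger pad.
Only numpy, scipy, OpenCV 4.12 (cv2) and the standard library are available. Lean on these libraries where they do the work, as an engineer would, in place of code of your own. Each camera call takes 0.05 s, during which the arm holds its last target. There are 200 camera calls.

## Working session

There is one attempt and no reset: what is moved stays moved. The work goes in short steps, Python scripts to look and compute and a tool call to move; the robot and the scene stay as the last step left them, time stands still between calls to the robot, and variables do not carry over. Pictures are saved under pics/ and viewed, at most 10 in all, crops included, and the job is handed in when it is done.

Besides the shell and the picture viewer there is one more tool, called after "Request:" by a JSON object that holds its "op" and its "data". drive_tool: Moves the arm, as the interface text tells. Its arguments: {"type":"object","properties":{"series":{"type":"array"},"jaw":{"type":"number"},"grip_force":{"type":"number"}},"required":["series"]}

```bash
ls; mkdir -p pics; python3 - <<'E'
from workcell import env, viewer, order, models
import cv2, numpy as np
s=env.get_state(); print({k:np.round(v,3).tolist() for k,v in s.items()})
ims=[]
for c in ["scene","top"]:
    im=viewer.read_camera(c); ims.append(im)
    i=viewer.camera_info(c); print(c,i)
    for l in ["stand","tray_bar","tray_lip","jar","jar_mouth","jar_seat","funnel","funnel_grip","lid","leather_pouch","note_block","pebble1"]:
        r=models.silhouettes(l,c)
        print(l,[(round(d["score"],2),np.round(d["location"]).tolist(),int(d["region"].sum())) for d in r[:5]])
    cv2.imwrite(f"pics/{c}0.png",cv2.resize(im[:,:,::-1],(800,600)))
print(env.get_state()["clock"])
E
```

```text
pics
{'clock': 0.0, 'joint_pos': [-1.489, 0.314, 0.045, 1.304, 0.0, 1.431], 'qvel': [0.0, -0.0, 0.0, -0.001, 0.003, 0.002], 'tau': [0.001, -48.063, 29.854, 0.019, -0.0, -0.0], 'tcp_pos': [0.126, -0.56, 0.241], 'orientation': [-0.001, 0.994, 0.111, 0.0], 'wrist_force': [-0.041, -0.349, -0.377], 'ft_torque': [0.068, 0.067, -0.025], 'grip_force': 0.0, 'finger_gap': 0.085}
scene {'intrinsics': array([[385.47885645,   0.        , 260.1304784 ],
       [  0.        , 385.47885645, 193.78962361],
       [  0.        ,   0.        ,   1.        ]]), 'D': array([-0.05120538,  0.        ,  0.        ,  0.        ,  0.        ]), 'R': array([[-0.8221251 , -0.5691284 ,  0.01425459],
       [-0.35072788,  0.4865978 , -0.80013283],
       [ 0.44844206, -0.66280876, -0.59965346]]), 't': array([0.48286042, 0.36836982, 0.73626891])}
stand [(0.88, [302.0, 185.0], 4526), (0.56, [335.0, 152.0], 492)]
tray_bar [(0.79, [297.0, 162.0], 1810)]
tray_lip [(0.59, [300.0, 161.0], 1648)]
jar [(0.66, [317.0, 185.0], 257), (0.22, [308.0, 161.0], 49)]
jar_mouth [(0.54, [317.0, 182.0], 270)]
jar_seat [(0.6, [298.0, 
[... 958 characters left out ...]
 3034)]
tray_bar [(0.75, [296.0, 194.0], 2028)]
tray_lip [(0.74, [295.0, 191.0], 2007)]
jar [(0.61, [340.0, 198.0], 65), (0.51, [300.0, 196.0], 2889)]
jar_mouth [(0.57, [344.0, 200.0], 88), (0.51, [284.0, 193.0], 38), (0.25, [343.0, 195.0], 1120)]
jar_seat [(0.94, [302.0, 198.0], 2937)]
funnel [(0.68, [344.0, 197.0], 1101), (0.64, [167.0, 240.0], 146)]
funnel_grip [(0.72, [347.0, 198.0], 1196)]
lid [(0.54, [248.0, 241.0], 374), (0.31, [296.0, 192.0], 2131), (0.27, [169.0, 238.0], 129)]
leather_pouch [(0.75, [257.0, 146.0], 564), (0.4, [169.0, 238.0], 142)]
note_block [(0.56, [170.0, 236.0], 143)]
pebble1 [(0.63, [286.0, 188.0], 27), (0.49, [299.0, 192.0], 33), (0.36, [300.0, 201.0], 49)]
1.3
```

View pics/scene0.png

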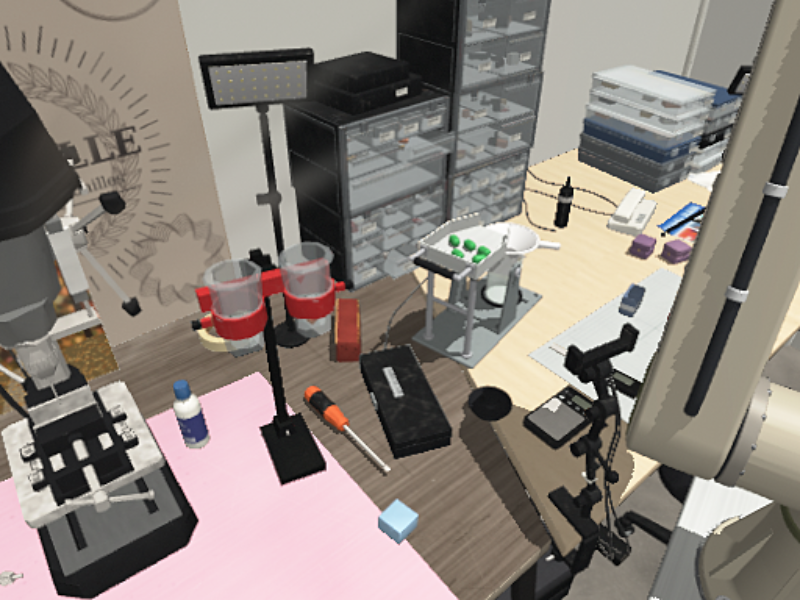

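View pics/top0.png

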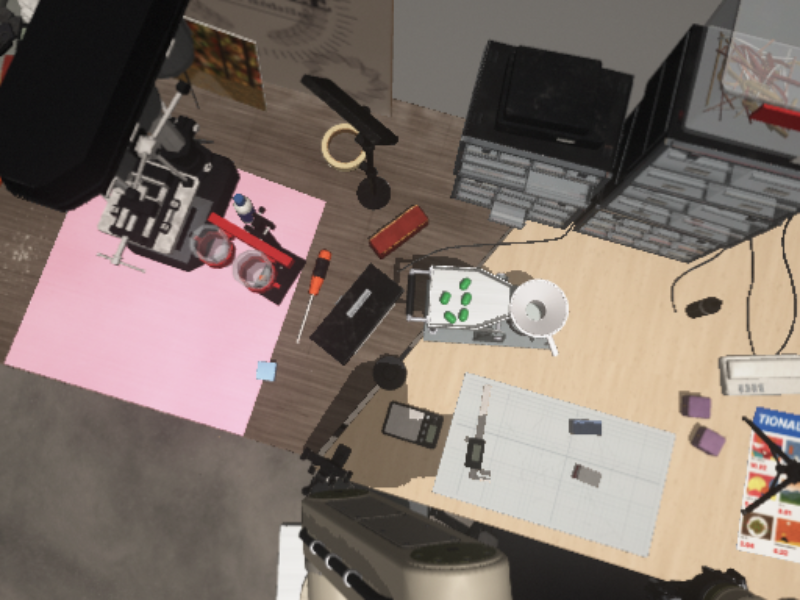

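The scene view shows the stand at about (480,300), with the tray bar at (435,268), the funnel at (515,240) and the lid at (490,403). In the top view the bar is at (415,297), the funnel at (539,307), its handle tip at (553,350) and the lid at (389,372). I'll zoom in on both for measuring.

```bash
cat > h.py <<'E'
import numpy as np, cv2
from scipy.optimize import least_squares
from workcell import env, viewer, order, models
C={c:viewer.camera_info(c) for c in ["scene","top"]}
def ray(c,px):
    i=C[c]; p=cv2.undistortPoints(np.array([[px]],float),i["intrinsics"],i["D"])[0,0]
    return -i["R"].T@i["t"], i["R"].T@np.array([p[0],p[1],1])
def atz(c,px,z):
    o,d=ray(c,px); return o+d*(z-o[2])/d[2]
def proj(c,X):
    i=C[c]; return cv2.projectPoints(np.atleast_2d(np.array(X,float)),cv2.Rodrigues(i["R"])[0],i["t"],i["intrinsics"],i["D"])[0][:,0]
def tri(a,b):
    oa,da=ray("scene",a); ob,db=ray("top",b)
    s=np.linalg.lstsq(np.c_[da,-db],ob-oa,rcond=None)[0]
    p,q=oa+s[0]*da,ob+s[1]*db
    return (p+q)/2, np.linalg.norm(p-q)
def crop(c,x0,y0,x1,y1,f):
    im=viewer.read_camera(c)[y0:y1,x0:x1,::-1]
    return cv2.resize(im,None,fx=f,fy=f,interpolation=cv2.INTER_CUBIC)
E
python3 - <<'E'
from h import *
a=crop("scene",255,125,365,275,4); b=crop("top",235,160,375,260,4)[:, :]
b=cv2.copyMakeBorder(b,0,a.shape[0]-b.shape[0],0,0,0)
im=np.hstack([a,b]); print(im.shape)
im=cv2.resize(im,None,fx=.8,fy=.8,interpolation=cv2.INTER_AREA); print(im.shape); cv2.imwrite("pics/crop1.png",im)
E
```

```text
(600, 1000, 3)
(480, 800, 3)
```

View pics/crop1.png

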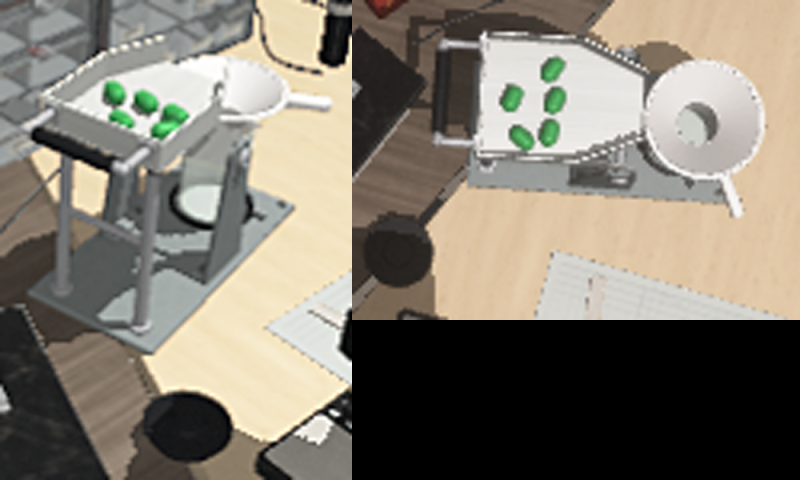

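The crop shows the bar middle at (75,147) in the scene half and (440,92) in the top half. It also shows the plate corners, the funnel rim centred at (704,119), the handle tip at (738,213)/(328,102), and the lid at (188,426)/(398,250). Next I fit the poses.

```bash
python3 - <<'E'
from h import *
S=lambda u,v:np.array([255+(u+.5)/3.2-.5,125+(v+.5)/3.2-.5])
T=lambda u,v:np.array([235+(u-352+.5)/3.2-.5,160+(v+.5)/3.2-.5])
def rt(p,l):
    c,s=np.cos(p[2]),np.sin(p[2]); return np.array([p[0]+c*l[0]-s*l[1],p[1]+s*l[0]+c*l[1],l[2]])
B=.206
obs=[("scene",S(30,293),(.067,.1375,.008)),("scene",S(152,350),(-.067,.1375,.008)),("scene",S(293,206),(-.067,-.1375,.008)),
("top",T(723,201),(-.067,-.1375,.008)),("top",T(470,186),(-.067,.1375,.008)),
("scene",S(75,147),(0,.142,B)),("top",T(440,92),(0,.142,B))]
for nm,o in (("all",obs),("scene",[q for q in obs if q[0]=="scene"]),("top",[q for q in obs if q[0]=="top"])):
    f=lambda p:np.concatenate([proj(c,rt(p,l))[0]-x for c,x,l in o])
    r=least_squares(f,[.6,-.1,0]); p=r.x; print(nm,np.round(p,4),np.round(r.fun,1))
    if nm=="all": P=p
print("bar",rt(P,(0,.142,B)),"jar",rt(P,(0,-.11,.106)))
print("tri bar",tri(S(75,147),T(440,92)))
print("tri tip",tri(S(328,103),T(738,211)))
print("rim centre top",atz("top",T(704,119),.146), "stem hole",atz("top",T(697,125),.08))
print("tip",atz("top",T(738,213),.141))
print("lid",tri(S(188,426),T(398,250)), atz("top",T(398,250),.022),atz("scene",S(188,426),.022))
s=[];
for c in C:
    viewer.read_camera(c)
    for l in("lid","note_block","leather_pouch"):
        m=models.silhouettes(l,c)[0]; ys,xs=np.nonzero(m["region"]); print(c,l,round(m["score"],2),xs.min(),xs.max(),ys.min(),ys.max(),xs.mean(),ys.mean())
a=crop("scene",285,235,335,280,8);b=crop("top",225,220,275,265,8)
im=np.hstack([a,b]).astype(float)/255; cv2.imwrite("pics/lid.png",(np.clip(im,0,1)**.4*255).astype(np.uint8))
E
```

```text
all [ 0.5989 -0.2571 -0.0252] [-3.3  1.2 -1.7  2.6 -1.   0.2 -1.2 -0.6 -4.5 -0.1  4.5 -2.4  6.3  0.6]
scene [ 0.5986 -0.2595 -0.0386] [-3.1  0.4 -1.9  2.1 -0.1  0.2  4.5 -3.1]
top [ 0.5998 -0.2548 -0.0086] [-1.5 -1.6 -4.9  0.3  5.6  1.1]
bar [ 0.60250012 -0.11512009  0.206     ] jar [ 0.59615719 -0.36704025  0.106     ]
tri bar (array([ 0.60377136, -0.09648945,  0.20816036]), np.float64(0.0005368850645549323))
tri tip (array([ 0.5067552 , -0.38129914,  0.14241995]), np.float64(0.0008329459205212315))
rim centre top [ 0.59339866 -0.34871667  0.146     ] stem hole [ 0.59616202 -0.35537355  0.08      ]
tip [ 0.50536278 -0.38148417  0.141     ]
lid (array([ 0.46599761, -0.06016315,  0.01700374]), np.float64(0.0016752141350955165)) [ 0.46660588 -0.05993669  0.022     ] [ 0.46331338 -0.05591051  0.022     ]
scene lid 0.57 300 327 246 269 313.13671875 257.255859375
scene note_block 0.73 242 267 321 347 254.42411642411642 333.33471933471935
scene leather_pouch 0.73 215 231 191 231 222.59230769230768 211.01384615384615
top lid 0.92 239 260 228 249 249.03225806451613 238.36021505376345
top note_block 0.61 163 176 231 243 169.75 236.94736842105263
top leather_pouch 0.89 237 273 132 163 255.13686131386862 147.75547445255475
```

View pics/lid.png

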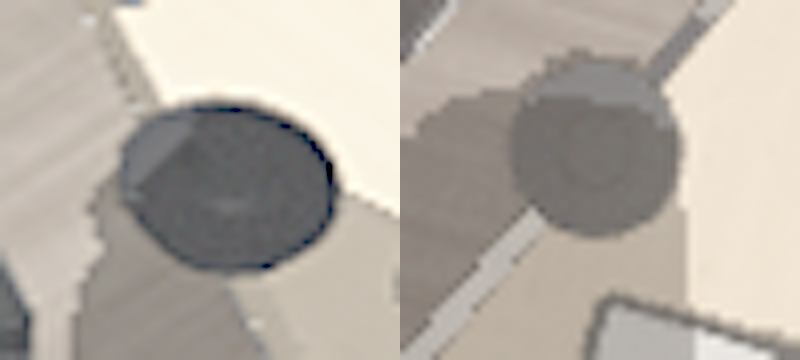

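```bash
python3 - <<'E'
from h import *
S=lambda u,v:np.array([255+(u+.5)/3.2-.5,125+(v+.5)/3.2-.5])
T=lambda u,v:np.array([235+(u-352+.5)/3.2-.5,160+(v+.5)/3.2-.5])
def rt(p,l):
    c,s=np.cos(p[2]),np.sin(p[2]); return np.array([p[0]+c*l[0]-s*l[1],p[1]+s*l[0]+c*l[1],l[2]])
B=.206
def obs(o): return [("scene",S(30,293),(.067,.1375+o,.008)),("scene",S(152,350),(-.067,.1375+o,.008)),("scene",S(293,206),(-.067,-.1375+o,.008)),
("top",T(723,201),(-.067,-.1375+o,.008)),("top",T(470,186),(-.067,.1375+o,.008)),
("scene",S(75,147),(0,.142,B)),("top",T(440,92),(0,.142,B)),("top",T(704,119),(0,-.11,.146))]
f=lambda p:np.concatenate([proj(c,rt(p,l))[0]-x for c,x,l in obs(p[3])])
r=least_squares(f,[.6,-.24,0,-.02]); P=r.x; print(np.round(P,4),np.round(r.fun,1))
print("bar",rt(P,(0,.142,B)),"jar",rt(P,(0,-.11,.106)),"hinge",rt(P,(0,-.034,.131)))
E
```

```text
[ 0.5986 -0.2389 -0.034  -0.0281] [-1.2 -0.7  0.   0.7  1.  -0.9  1.6  0.2 -1.7 -0.   0.3  0.7  0.1  0.1
  0.1 -0.5]
bar [ 0.60342924 -0.09702298  0.206     ] jar [ 0.59487143 -0.34887763  0.106     ] hinge [ 0.59745236 -0.27292147  0.131     ]
```

```bash
cat >> h.py <<'E'
from scipy.spatial.transform import Rotation as Ro
def go(target,yaw=None,s=None):
    """total shift (share of 120mm) in tool axes now, and tool-z turn share for the wanted yaw of tool x"""
    s=s or env.get_state(); w,x,y,z=s["orientation"]; R=Ro.from_quat([x,y,z,w]); M=R.as_matrix()
    d=np.array(target)-s["tcp_pos"]; y0=np.arctan2(M[1,0],M[0,0])
    out=dict(now=np.round(M.T@d/.12,3).tolist(),yaw=round(y0,3),tilt=np.round(M[:,2],3).tolist())
    if yaw is not None:
        X=np.array([np.cos(yaw),np.sin(yaw),0]);Z=np.array([0,0,-1]);W=np.c_[X,np.cross(Z,X),Z]
        out["turn"]=np.round(Ro.from_matrix(M.T@W).as_rotvec()/np.pi,4).tolist(); out["after_turn"]=np.round(W.T@d/.12,3).tolist()
    return out
E
python3 - <<'E'
from h import *
k=.64
print("holder",tri((603*k,345*k),(325*k,455*k)), tri((628*k,335*k),(345*k,460*k)))
print(go([.603,-.097,.30],-.034))
E
```

```text
holder (array([0.30730834, 0.03813166, 0.29158634]), np.float64(0.016481644115772486)) (array([0.29483635, 0.00372353, 0.29018877]), np.float64(0.026506258762182173))
{'now': [4.724, -2.898, -0.481], 'yaw': np.float64(0.222), 'tilt': [0.0, -0.0, -1.0], 'turn': [0.0, -0.0, 0.0814], 'after_turn': [3.837, -3.999, -0.481]}
```

Request:
{"op": "drive_tool", "data": {"series": [[[0,0,-0.25,0,0,0.041],[0,0,-0.25,0,0,0.0405],[0.32,-0.333,0,0,0,0],[0.32,-0.333,0,0,0,0],[0.32,-0.333,0,0,0,0],[0.32,-0.333,0,0,0,0],[0.32,-0.333,0,0,0,0],[0.32,-0.333,0,0,0,0],[0.32,-0.333,0,0,0,0],[0.32,-0.333,0,0,0,0],[0.32,-0.333,0,0,0,0],[0.32,-0.333,0,0,0,0],[0.32,-0.333,0,0,0,0],[0.32,-0.333,0,0,0,0],[0,0,0,0,0,0]]], "jaw": -0.15, "grip_force": 35}}

```text
clock: 3.78
tcp_pos: [0.6054, -0.0945, 0.3011]
orientation: [-0.0, 1.0, -0.015, -0.0]
wrist_force: [-0.7, -0.1, 0.8]
finger_gap: 0.0362
grip_force: 0.0
```

```bash
python3 - <<'E'
from h import *
print(go([.603,-.097,.25],-.034)); s=env.get_state(); print(np.round(s["joint_pos"],3),s["clock"],s["tcp_pos"],s["finger_gap"])
cv2.imwrite("pics/a1.png",np.hstack([crop("scene",255,70,455,270,2),crop("top",195,130,395,330,2)]))
E
```

```text
{'now': [-0.019, 0.021, 0.426], 'yaw': np.float64(-0.029), 'tilt': [-0.001, 0.001, -1.0], 'turn': [-0.0002, 0.0002, 0.0015], 'after_turn': [-0.019, 0.021, 0.426]}
[-0.286  0.385  0.292  1.478  0.     2.885] 3.775 [ 0.60538052 -0.09453597  0.30112192] 0.03615122284342187
```

View pics/a1.png

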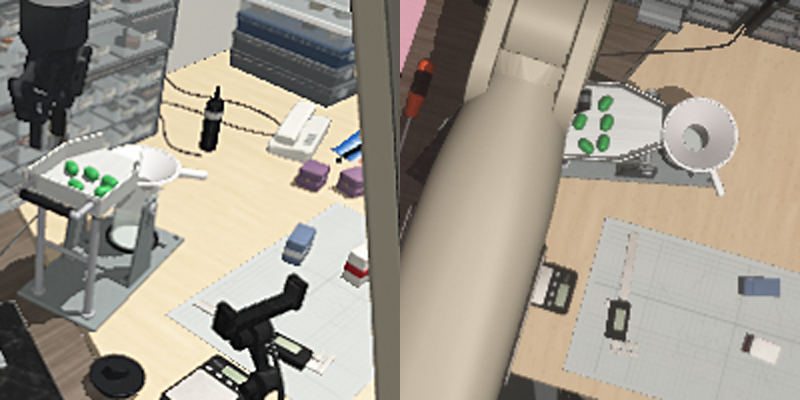

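The gripper hangs above the bar, with its fingers at about (40,130) in the scene half, and the forearm clears the holder. Now descending and gripping.

Request:
{"op": "drive_tool", "data": {"series": [[[-0.019,0.021,0.3,0,0,0],[0,0,0.3,0,0,0],[0,0,0.23,0,0,0],[0,0,0,0,0,0]]]}}

```text
clock: 4.38
tcp_pos: [0.5991, -0.0996, 0.201]
orientation: [-0.002, 1.0, -0.018, -0.001]
wrist_force: [-0.8, 4.1, -1.2]
finger_gap: 0.0365
grip_force: 1.6
```

Request:
{"op": "drive_tool", "data": {"series": [[[0,0,0,0,0,0],[0,0,0,0,0,0],[0,0,0,0,0,0],[0,0,0,0,0,0]]], "jaw": -1, "grip_force": 35}}

```text
clock: 4.88
tcp_pos: [0.6, -0.0967, 0.2035]
orientation: [-0.004, 1.0, -0.016, -0.0]
wrist_force: [-1.5, 14.1, 2.5]
finger_gap: 0.0124
grip_force: 34.4
```

Request:
{"op": "drive_tool", "data": {"series": [[[-0.02,0,0,0,0,0],[0.07,0,0,0,0,0],[-0.07,0,0,0,0,0]]]}}

```text
clock: 5.25
tcp_pos: [0.5998, -0.0969, 0.2041]
orientation: [-0.003, 1.0, -0.016, 0.002]
wrist_force: [14.6, 12.9, 1.5]
finger_gap: 0.0129
grip_force: 34.4
```

I shifted along tool x there by mistake, a net -2.4 mm, which is harmless. I'll undo it and start the arc.

Request:
{"op": "drive_tool", "data": {"series": [[[0.02,-0.022,0,0,0,0],[0,0.07,-0.143,0,0,0],[0,0.084,-0.135,0,0,0],[0,0.097,-0.126,0,0,0],[0,0.053,-0.06,0,0,0],[0,0.056,-0.056,0,0,0],[0,0,0,0,0,0],[0,0.059,-0.054,0,0,0],[0,0,0,0,0,0],[0,0.061,-0.051,0,0,0],[0,0,0,0,0,0]]]}}

```text
clock: 6.62
tcp_pos: [0.5977, -0.1529, 0.2806]
orientation: [-0.002, 1.0, -0.017, 0.0]
wrist_force: [-4.7, 12.0, 9.6]
finger_gap: 0.0126
grip_force: 34.6
```

```bash
python3 - <<'E'
from h import *
s=env.get_state(); y=s["tcp_pos"]; print(np.round(s["wrist_force"],1), "phi by y,z:", np.arccos((y[1]+.2729)/.191),np.arctan2(y[2]+.0045-.131,y[1]+.2729))
for c in C:
    viewer.read_camera(c); print(c,[(round(d["score"],2),np.round(d["location"]).tolist()) for d in models.silhouettes("pebble1",c)])
cv2.imwrite("pics/a2.png",np.hstack([crop("scene",255,110,355,210,4),crop("top",275,150,375,250,4)]))
E
```

```text
[-4.7 12.   9.6] phi by y,z: 0.8916411994702037 0.9092796207656473
scene []
top []
```

View pics/a2.png

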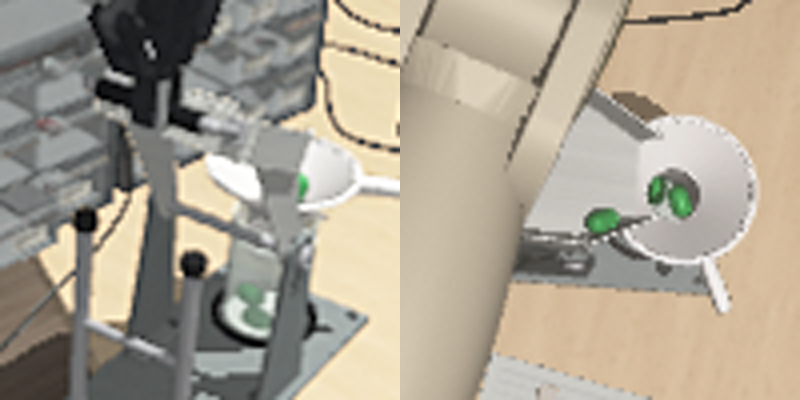

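The bar is up. Pebbles lie in the jar at (250,300), two are at the funnel's throat (655,188)/(682,200), and one is on the spout at (600,220). Continuing the lift slowly.

Request:
{"op": "drive_tool", "data": {"series": [[[0,0,0,0,0,0],[0,0.064,-0.048,0,0,0],[0,0.066,-0.044,0,0,0],[0,0,0,0,0,0],[0,0.068,-0.041,0,0,0],[0,0.07,-0.038,0,0,0],[0,0,0,0,0,0],[0,0.072,-0.034,0,0,0],[0,0.073,-0.031,0,0,0],[0,0,0,0,0,0],[0,0,0,0,0,0],[0,0,0,0,0,0]]]}}

```text
clock: 8.43
tcp_pos: [0.5958, -0.2041, 0.309]
orientation: [-0.0, 1.0, -0.018, 0.001]
wrist_force: [-5.9, 5.0, 9.3]
finger_gap: 0.0127
grip_force: 36.6
```

```bash
python3 - <<'E'
from h import *
cv2.imwrite("pics/a3.png",np.hstack([crop("scene",255,110,355,210,4),crop("top",275,150,375,250,4)]))
for c in C: print(c,[(round(d["score"],2),np.round(d["location"]).tolist()) for d in models.silhouettes("pebble1",c)] if 0 else "")
E
```

```text
scene 
top
```

View pics/a3.png

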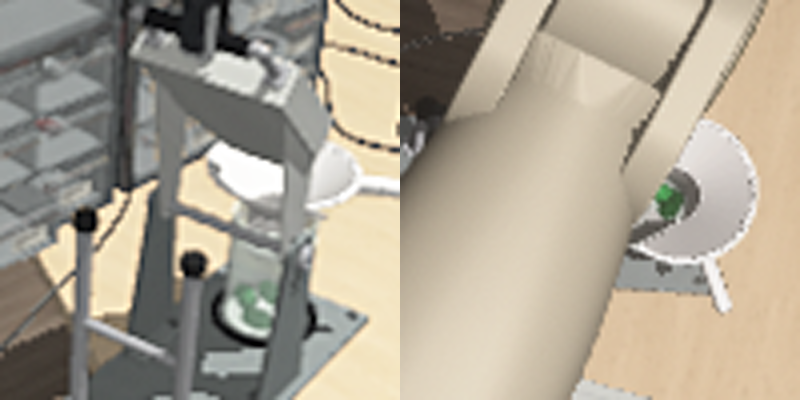

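The tray is tipped fully, there are pebbles in the jar at (255,300), and the funnel throat shows pebbles below at (668,200). Lowering the tray along the same arc.

Request:
{"op": "drive_tool", "data": {"series": [[[0,-0.073,0.031,0,0,0],[0,-0.072,0.034,0,0,0],[0,-0.07,0.038,0,0,0],[0,-0.068,0.041,0,0,0],[0,-0.066,0.044,0,0,0],[0,-0.064,0.048,0,0,0],[0,-0.061,0.051,0,0,0],[0,-0.059,0.054,0,0,0],[0,-0.056,0.056,0,0,0],[0,-0.053,0.06,0,0,0],[0,-0.097,0.126,0,0,0],[0,-0.084,0.135,0,0,0],[0,-0.07,0.143,0,0,0],[0,0,0,0,0,0],[0,0,0,0,0,0]]]}}

```text
clock: 10.4
tcp_pos: [0.6003, -0.0973, 0.203]
orientation: [-0.0, 1.0, -0.017, -0.001]
wrist_force: [-3.7, 4.4, -0.2]
finger_gap: 0.0125
grip_force: 39.5
```

Request:
{"op": "drive_tool", "data": {"series": [[[0,0,0,0,0,0],[0,0,0,0,0,0],[0,0,0,0,0,0]]], "jaw": -0.2}}

```text
clock: 10.78
tcp_pos: [0.6017, -0.098, 0.2032]
orientation: [0.0, 1.0, -0.017, 0.001]
wrist_force: [0.2, 0.9, -1.0]
finger_gap: 0.0337
grip_force: 0.0
```

Request:
{"op": "drive_tool", "data": {"series": [[[0,0,-0.3,0,0,0],[0,0,-0.4,0,0,0],[-0.4,0,0,0,0,0],[-0.4,0,0,0,0,0],[-0.4,0,0,0,0,0],[0,0,0,0,0,0]]]}}

```text
clock: 11.52
tcp_pos: [0.4544, -0.0919, 0.2873]
orientation: [0.0, 1.0, -0.018, -0.0]
wrist_force: [1.1, 0.1, 0.4]
finger_gap: 0.0339
grip_force: 0.0
```

```bash
python3 - <<'E'
from h import *
S={}
for c in C:
    viewer.read_camera(c)
    for l in ("pebble1","tray_bar","funnel","funnel_grip","lid"):
        print(c,l,[(round(d["score"],2),np.round(d["location"],1).tolist(),int(d["region"].sum())) for d in models.silhouettes(l,c)][:5])
cv2.imwrite("pics/a4.png",np.hstack([crop("scene",255,110,355,210,4),crop("top",275,150,375,250,4)]))
s=env.get_state(); print(s["clock"],s["tcp_pos"],s["joint_pos"])
E
```

```text
scene pebble1 []
scene tray_bar [(0.79, [297.4, 161.8], 1924), (0.45, [301.0, 184.1], 4609)]
scene funnel [(0.71, [348.8, 152.9], 75), (0.56, [311.1, 258.3], 497)]
scene funnel_grip []
scene lid [(0.58, [312.2, 257.2], 486)]
top pebble1 []
top tray_bar [(0.81, [298.6, 189.2], 2102)]
top funnel [(0.89, [345.7, 196.8], 1060)]
top funnel_grip [(0.76, [346.7, 196.7], 1067)]
top lid []
12.225 [ 0.45732744 -0.09231741  0.28653888] [-3.71460684e-01  9.24365657e-02 -1.23053000e-01  1.35561382e+00
 -7.57476936e-05  2.80421913e+00]
```

View pics/a4.png

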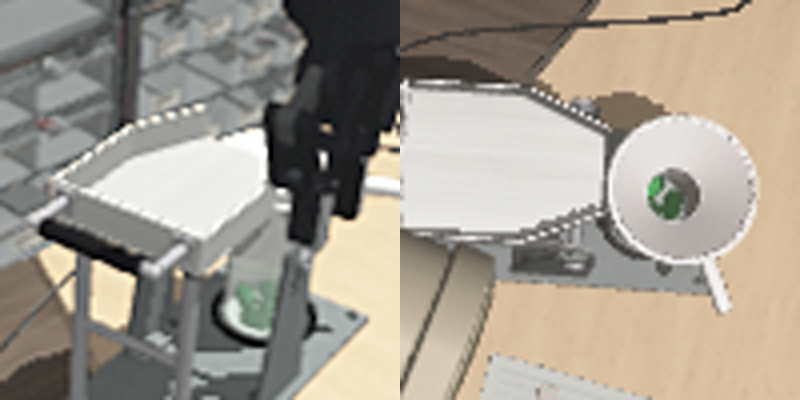

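The tray is empty and back on its rest. The funnel is seated with its rim centred at (683,188) and the handle tip at (725,308). The pebbles show in the jar at (255,300). Computing the funnel grip and the place to set it down.

```bash
python3 - <<'E'
from h import *
c=atz("top",(345.3,196.7),.146); t=atz("top",(355.9,226.7),.142); b=atz("top",(351.6,215),.142)
print(c,t,b,np.arctan2(*(c-t)[1::-1]),np.arctan2(*(b-t)[1::-1]))
for p in [(.52,-.52,0),(.55,-.53,0),(.55,-.55,0),(.58,-.53,0)]: print(p,proj("top",p)[0]/.64,proj("scene",p)[0]/.64)
print(go([.52,-.377,.2],.354))
E
```

```text
[ 0.59388946 -0.35067269  0.146     ] [ 0.50389121 -0.38310776  0.142     ] [ 0.53897698 -0.37035981  0.142     ] 0.3459066428976025 0.34850620270462773
(0.52, -0.52, 0) [604.65497745 352.40876627] [566.85828517 272.18606334]
(0.55, -0.53, 0) [609.07634905 338.5524966 ] [555.97461502 265.71082799]
(0.55, -0.55, 0) [618.41519777 338.79338728] [559.54390947 261.74837018]
(0.58, -0.53, 0) [608.81983561 324.65615384] [543.55937837 261.37523791]
{'now': [0.603, 2.353, 0.721], 'yaw': np.float64(-0.034), 'tilt': [-0.0, 0.0, -1.0], 'turn': [-0.0, 0.0001, -0.1235], 'after_turn': [-0.332, 2.406, 0.721]}
```

Request:
{"op": "drive_tool", "data": {"series": [[[0,0,0,0,0,-0.041],[0,0,0,0,0,-0.041],[0,0,0,0,0,-0.04],[-0.055,0.401,0,0,0,0],[-0.055,0.401,0,0,0,0],[-0.055,0.401,0,0,0,0],[-0.055,0.401,0,0,0,0],[-0.055,0.401,0,0,0,0],[-0.055,0.401,0,0,0,0],[0,0,0.4,0,0,0],[0,0,0.32,0,0,0],[0,0,0,0,0,0]]]}}

```text
clock: 13.72
tcp_pos: [0.5169, -0.3758, 0.1965]
orientation: [-0.003, 0.985, 0.173, -0.002]
wrist_force: [-0.5, -0.1, 0.8]
finger_gap: 0.034
grip_force: 0.0
```

```bash
python3 - <<'E'
from h import *
print(env.get_state()["tcp_pos"],go([.519,-.377,.133],.348))
cv2.imwrite("pics/a5.png",np.hstack([crop("scene",305,90,405,190,4),crop("top",305,150,405,250,4)]))
E
```

```text
[ 0.5169236  -0.3757519   0.19654242] {'now': [0.015, 0.019, 0.529], 'yaw': np.float64(0.349), 'tilt': [-0.006, 0.005, -1.0], 'turn': [-0.0022, 0.0011, 0.0002], 'after_turn': [0.013, 0.016, 0.53]}
```

View pics/a5.png

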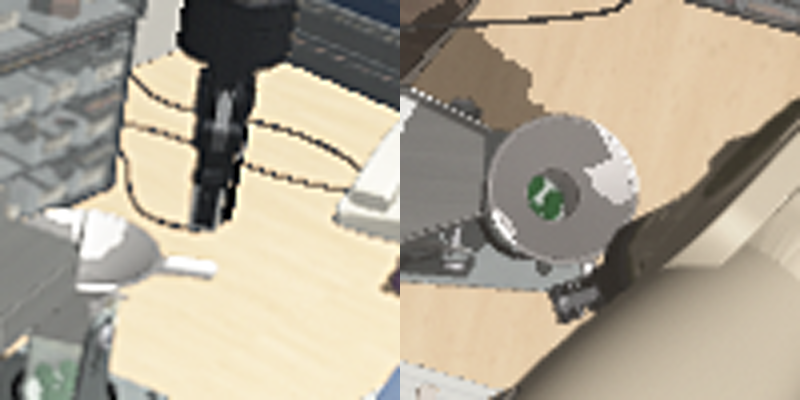

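The gripper stands above the funnel handle, its fingertips at (205,225) over the handle at (190,265). Descending and gripping.

Request:
{"op": "drive_tool", "data": {"series": [[[0.013,0.016,0.27,0,0,0],[0,0,0.26,0,0,0],[0,0,0,0,0,0]]]}}

```text
clock: 14.2
tcp_pos: [0.5207, -0.378, 0.1368]
orientation: [-0.0, 0.985, 0.174, -0.0]
wrist_force: [0.5, 0.8, 1.1]
finger_gap: 0.0342
grip_force: 0.0
```

Request:
{"op": "drive_tool", "data": {"series": [[[0,0,0,0,0,0],[0,0,0,0,0,0],[0,0,0,0,0,0],[0,0,0,0,0,0]]], "jaw": -1, "grip_force": 60}}

```text
clock: 14.7
tcp_pos: [0.5217, -0.3791, 0.1385]
orientation: [0.001, 0.985, 0.174, 0.001]
wrist_force: [-0.4, 0.3, 5.7]
finger_gap: 0.0105
grip_force: 61.4
```

Request:
{"op": "drive_tool", "data": {"series": [[[0,0,-0.1,0,0,0],[0,0,-0.1,0,0,0],[0,0,-0.1,0,0,0],[0,0.05,-0.15,0,0,0],[0,0.1,-0.25,0,0,0],[0,0,0,0,0,0]]]}}

```text
clock: 15.45
tcp_pos: [0.5283, -0.3972, 0.2238]
orientation: [0.002, 0.985, 0.173, 0.002]
wrist_force: [0.3, 0.8, -1.7]
finger_gap: 0.0106
grip_force: 60.4
```

```bash
python3 - <<'E'
from h import *
s=env.get_state(); print(s["tcp_pos"],s["wrist_force"],s["ft_torque"],s["finger_gap"],s["joint_pos"])
for c in C:
    viewer.read_camera(c)
    for l in ("funnel","jar","tray_bar"): print(c,l,[(round(d["score"],2),np.round(d["location"],1).tolist(),int(d["region"].sum())) for d in models.silhouettes(l,c)][:3])
# expected funnel centre if held rigidly
print(proj("scene",s["tcp_pos"]+np.array([.074,.028,0])),proj("top",s["tcp_pos"]+np.array([.074,.028,0])))
print(go([.478,-.562,.23],.348))
E
```

```text
[ 0.52828038 -0.3971973   0.22384077] [ 0.26818054  0.84969935 -1.67149607] [-0.03114341  0.06703646 -0.01905223] 0.010610416422921858 [-7.65912880e-01  4.85711522e-01  2.58196178e-01  1.33734563e+00
 -2.71262740e-04  2.02731491e+00]
scene funnel [(0.59, [329.2, 124.7], 763)]
scene jar [(0.79, [318.2, 180.2], 327)]
scene tray_bar [(0.85, [294.6, 163.6], 1842)]
top funnel [(0.59, [354.5, 190.5], 1072)]
top jar [(0.65, [335.5, 204.2], 231)]
top tray_bar [(0.67, [294.3, 192.7], 2098)]
[[329.2828017  124.43172016]] [[357.42363348 190.42718262]]
{'now': [-0.858, 1.17, -0.086], 'yaw': np.float64(0.349), 'tilt': [-0.001, 0.001, -1.0], 'turn': [-0.0005, 0.0003, 0.0004], 'after_turn': [-0.856, 1.171, -0.085]}
```

Request:
{"op": "drive_tool", "data": {"series": [[[-0.171,0.234,0,0,0,0],[-0.171,0.234,0,0,0,0],[-0.171,0.234,0,0,0,0],[-0.171,0.234,0,0,0,0],[-0.171,0.234,0,0,0,0],[0,0,0.3,0,0,0],[0,0,0.35,0,0,0],[0,0,0.35,0,0,0],[0,0,0.2,0,0,0],[0,0,0.05,0,0,0],[0,0,0,0,0,0]]]}}

```text
clock: 17.23
tcp_pos: [0.4787, -0.5624, 0.0708]
orientation: [-0.0, 0.985, 0.174, -0.0]
wrist_force: [0.6, -0.1, -0.3]
finger_gap: 0.0101
grip_force: 60.3
```

Request:
{"op": "drive_tool", "data": {"series": [[[0,0,0.03,0,0,0],[0,0,0.02,0,0,0],[0,0,0,0,0,0]]]}}

```text
clock: 17.6
tcp_pos: [0.4788, -0.5627, 0.0653]
orientation: [0.0, 0.985, 0.174, 0.0]
wrist_force: [-0.3, -0.5, -0.0]
finger_gap: 0.0102
grip_force: 60.4
```

Request:
{"op": "drive_tool", "data": {"series": [[[0,0,0.015,0,0,0],[0,0,0.015,0,0,0],[0,0,0,0,0,0]]]}}

```text
clock: 17.98
tcp_pos: [0.4782, -0.5636, 0.064]
orientation: [0.002, 0.985, 0.173, 0.0]
wrist_force: [-4.5, 1.2, 10.6]
finger_gap: 0.0101
grip_force: 61.9
```

Contact with the desk shows as about 10 N. Releasing and going up.

Request:
{"op": "drive_tool", "data": {"series": [[[0,0,-0.01,0,0,0],[0,0,0,0,0,0],[0,0,0,0,0,0],[0,0,0,0,0,0]]], "jaw": -0.2}}

```text
clock: 18.48
tcp_pos: [0.4787, -0.5622, 0.0619]
orientation: [-0.0, 0.985, 0.174, -0.0]
wrist_force: [0.4, 0.1, 0.2]
finger_gap: 0.034
grip_force: 0.0
```

Request:
{"op": "drive_tool", "data": {"series": [[[0,0,-0.2,0,0,0],[0,0,-0.45,0,0,0],[0,0,-0.45,0,0,0],[0,0,-0.45,0,0,0],[0,0,0,0,0,0]]], "jaw": 0.3}}

```text
clock: 19.1
tcp_pos: [0.4801, -0.5643, 0.2548]
orientation: [0.005, 0.985, 0.174, 0.002]
wrist_force: [0.6, 0.1, -0.1]
finger_gap: 0.0555
grip_force: 0.0
```

```bash
python3 - <<'E'
from h import *
s=env.get_state(); print(s["tcp_pos"],s["finger_gap"],s["clock"])
for c in C:
    im=viewer.read_camera(c)
    for l in ("funnel","jar","jar_mouth","lid"):
      for d in models.silhouettes(l,c)[:2]:
        ys,xs=np.nonzero(d["region"]); print(c,l,round(d["score"],2),np.round(d["location"],1),xs.min(),xs.max(),ys.min(),ys.max(),round(xs.mean(),1),round(ys.mean(),1))
print("funnel exp",proj("scene",[.553,-.537,.06])[0],proj("top",[.553,-.537,.07])[0])
print("jar exp",proj("scene",[.5948,-.349,.057])[0],proj("top",[.5948,-.349,.106])[0])
cv2.imwrite("pics/jarA.png",crop("scene",280,140,360,220,5)); cv2.imwrite("pics/jarB.png",crop("top",300,160,400,260,4))
print(go([.466,-.06,.25],.3))
E
```

```text
[ 0.48006272 -0.56428465  0.25484089] 0.05553120451599476 19.1
scene funnel 0.79 [358.3 153.1] 342 383 143 172 358.9 155.4
scene jar 0.65 [318.6 182. ] 311 334 158 192 320.4 178.2
scene jar_mouth 0.79 [320.3 180.5] 310 334 158 193 320.5 177.6
scene lid 0.87 [311.3 255.7] 300 327 247 269 313.0 257.4
top funnel 0.77 [398.3 217.5] 381 417 197 242 399.5 216.0
top funnel 0.69 [255.5 144.9] 236 273 131 164 255.3 147.8
top jar 0.72 [338.6 198.4] 327 352 188 211 339.2 199.4
top jar_mouth 0.73 [343.9 200.2] 327 352 188 211 339.8 199.4
top lid 0.6 [247.7 239.9] 239 259 228 249 249.1 238.1
funnel exp [358.66927516 154.07595893] [398.78100158 213.95086656]
jar exp [322.12761622 175.93339254] [342.10610156 198.05800211]
{'now': [1.333, -3.97, -0.016], 'yaw': np.float64(0.349), 'tilt': [-0.0, 0.0, -1.0], 'turn': [-0.0002, 0.0001, 0.0156], 'after_turn': [1.137, -4.03, -0.018]}
```

```bash
cat >> h.py <<'E'
def hull(c,x,y,cyl):
    th=np.linspace(0,2*np.pi,72); P=np.concatenate([np.c_[x+r*np.cos(th),y+r*np.sin(th),0*th+z] for r,z in cyl])
    return proj(c,P)
def mask(c,x,y,cyl,k=8):
    h=cv2.convexHull((hull(c,x,y,cyl)*2**4).astype(np.int32).reshape(-1,1,2)); m=np.zeros((384,512),np.uint8); cv2.fillConvexPoly(m,h,1,shift=4); return m>0
def fit(reg,cyl,x0):
    """reg: dict camera->region; best x,y by IoU"""
    from scipy.optimize import minimize
    def f(p):
        v=0
        for c,r in reg.items():
            m=mask(c,p[0],p[1],cyl); v-=(m&r).sum()/(m|r).sum()
        return v
    r=minimize(f,x0,method="Nelder-Mead",options=dict(initial_simplex=[x0,(x0[0]+.008,x0[1]),(x0[0],x0[1]+.008)],xatol=2e-4,fatol=1e-4)); return r.x,-r.fun/len(reg)
E
python3 - <<'E'
from h import *
lid=[(.0235,0),(.0275,.005),(.036,.018),(.036,.023),(.014,.023),(.014,.041)]
jar=[(.0335,.008),(.0335,.106)]
R={}
for c in C:
    viewer.read_camera(c)
    for l in("lid","jar"):R[c,l]=models.silhouettes(l,c)[0]["region"]
for l,m,x0 in(("lid",lid,(.466,-.06)),("jar",jar,(.595,-.349))):
    for cs in (["scene"],["top"],["scene","top"]):
        print(l,cs,fit({c:R[c,l] for c in cs},m,x0))
# rim edge search
for c in C:
    g=cv2.GaussianBlur(cv2.cvtColor(viewer.read_camera(c),cv2.COLOR_RGB2GRAY).astype(np.float32),(0,0),.8)
    gm=np.hypot(cv2.Sobel(g,-1,1,0),cv2.Sobel(g,-1,0,1))
    best=[]
    for x in np.arange(.58,.612,.001):
        for y in np.arange(-.365,-.333,.001):
            p=hull(c,x,y,[(.0335,.106)]).astype(np.float32); v=cv2.remap(gm,p[:,:1],p[:,1:],1).mean(); best.append((v,x,y))
    best.sort(reverse=True); print(c,np.round(best[:5],3).tolist())
a=crop("scene",290,145,350,205,13)[:, :]; b=crop("top",310,170,370,230,13)
def draw(im,c,x0,y0,x,y,col):
    p=((hull(c,x,y,[(.0335,.106)])-[x0,y0]+.5)*13).astype(int)
    for q in p[::2]: cv2.circle(im,tuple(q.tolist()),1,col,-1)
for x,y,col in((.5948,-.349,(0,0,255)),):
    draw(a,"scene",290,145,x,y,col);draw(b,"top",310,170,x,y,col)
im=cv2.resize(np.hstack([a,b]),(800,400),interpolation=cv2.INTER_AREA); cv2.imwrite("pics/jar.png",im)
E
```

```text
lid ['scene'] (array([ 0.46815283, -0.05795288]), np.float64(0.8442028985507246))
lid ['top'] (array([ 0.46196997, -0.06159521]), np.float64(0.784841075794621))
lid ['scene', 'top'] (array([ 0.46416381, -0.06102429]), np.float64(0.8116645560714788))
jar ['scene'] (array([ 0.595, -0.349]), np.float64(-0.0))
jar ['top'] (array([ 0.59237964, -0.34905334]), np.float64(0.6842105263157895))
jar ['scene', 'top'] (array([ 0.59237964, -0.34905334]), np.float64(0.34210526315789475))
scene [[140.639, 0.588, -0.341], [140.412, 0.588, -0.342], [139.851, 0.589, -0.342], [139.561, 0.588, -0.34], [139.529, 0.589, -0.343]]
top [[179.349, 0.595, -0.349], [179.126, 0.591, -0.343], [178.811, 0.589, -0.342], [178.777, 0.589, -0.341], [178.55, 0.588, -0.341]]
```

View pics/jar.png

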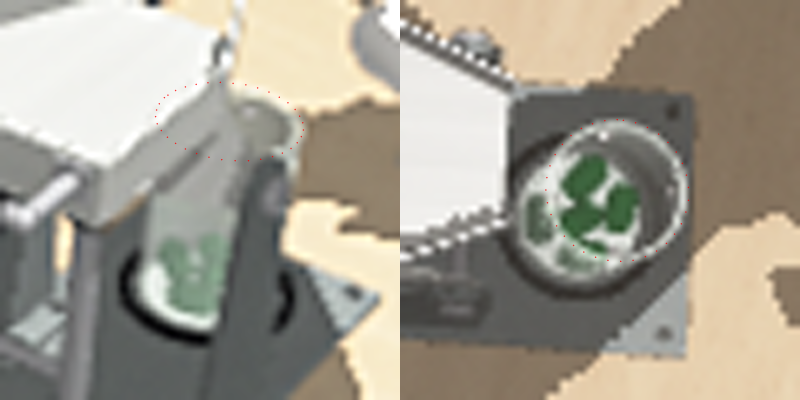

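The picture shows all five green pebbles in the jar, at (535–620,175–255) in the top half. The jar is upright and its rim matches the model circle to about 1 mm. Now going to the lid.

Request:
{"op": "drive_tool", "data": {"series": [[[0.147,-0.441,0,0,0,0],[0.147,-0.441,0,0,0,0],[0.147,-0.441,0,0,0,0],[0.147,-0.441,0,0,0,0],[0.147,-0.441,0,0,0,0],[0.147,-0.441,0,0,0,0],[0.147,-0.441,0,0,0,0],[0.147,-0.441,0,0,0,0],[0.147,-0.441,0,0,0,0],[0,0,0.4,0,0,0],[0,0,0.4,0,0,0],[0,0,0.4,0,0,0],[0,0,0,0,0,0],[0,0,0,0,0,0]]]}}

```text
clock: 21.95
tcp_pos: [0.4659, -0.0609, 0.1059]
orientation: [0.0, 0.985, 0.174, 0.001]
wrist_force: [0.7, 0.2, -0.1]
finger_gap: 0.0554
grip_force: 0.0
```

```bash
python3 - <<'E'
from h import *
print(env.get_state()["tcp_pos"],env.get_state()["finger_gap"],go([.465,-.06,.036],.349))
E
```

```text
[ 0.46593409 -0.06091739  0.10586707] 0.0554282920581299 {'now': [-0.006, -0.011, 0.582], 'yaw': np.float64(0.349), 'tilt': [0.002, -0.001, -1.0], 'turn': [0.0004, -0.0004, -0.0], 'after_turn': [-0.005, -0.01, 0.582]}
```

Descend and close lightly, to centre the lid.

Request:
{"op": "drive_tool", "data": {"series": [[[0,-0.01,0.3,0,0,0],[0,0,0.18,0,0,0],[0,0,0.09,0,0,0],[0,0,0,0,0,0],[0,0,0,0,0,0]]]}}

```text
clock: 22.58
tcp_pos: [0.4657, -0.0599, 0.0372]
orientation: [0.001, 0.985, 0.174, 0.001]
wrist_force: [0.4, -0.2, 0.4]
finger_gap: 0.0556
grip_force: 0.0
```

Request:
{"op": "drive_tool", "data": {"series": [[[0,0,0,0,0,0],[0,0,0,0,0,0],[0,0,0,0,0,0],[0,0,0,0,0,0]]], "jaw": -1, "grip_force": 20}}

```text
clock: 23.08
tcp_pos: [0.4652, -0.0597, 0.0366]
orientation: [0.0, 0.985, 0.174, 0.001]
wrist_force: [-1.0, -0.0, 5.9]
finger_gap: 0.027
grip_force: 19.5
```

Request:
{"op": "drive_tool", "data": {"series": [[[0,0,0,0,0,0],[0,0,-0.012,0,0,0],[0,0,0,0,0,-0.0555],[0,0,0,0,0,-0.0555],[0,0,0,0,0,-0.0555],[0,0,0,0,0,-0.0555],[0,0,0,0,0,-0.0555],[0,0,0,0,0,-0.0555],[0,0,0,0,0,-0.0555],[0,0,0,0,0,-0.0555],[0,0,0,0,0,-0.0555],[0,0,0,0,0,0],[0,0,0,0,0,0]]], "jaw": 0.1}}

```text
clock: 24.7
tcp_pos: [0.4645, -0.0594, 0.0372]
orientation: [-0.0, 0.575, 0.818, -0.0]
wrist_force: [0.1, 0.6, 0.2]
finger_gap: 0.0469
grip_force: 0.0
```

Request:
{"op": "drive_tool", "data": {"series": [[[0,0,0,0,0,0],[0,0,0,0,0,0],[0,0,0,0,0,0]]], "jaw": -1, "grip_force": 20}}

```text
clock: 25.08
tcp_pos: [0.4645, -0.0595, 0.0374]
orientation: [0.0, 0.574, 0.819, -0.0]
wrist_force: [-0.9, -0.6, 2.4]
finger_gap: 0.0269
grip_force: 19.9
```

Request:
{"op": "drive_tool", "data": {"series": [[[0,0,0,0,0,0],[0,0,0,0,0,0]]], "grip_force": 80}}

```text
clock: 25.32
tcp_pos: [0.4648, -0.0596, 0.0377]
orientation: [0.0, 0.574, 0.819, 0.0]
wrist_force: [-1.6, 0.8, 5.7]
finger_gap: 0.0249
grip_force: 78.3
```

Request:
{"op": "drive_tool", "data": {"series": [[[0,0,-0.2,0,0,0],[0,0,-0.45,0,0,0],[0,0,-0.45,0,0,0],[0,0,-0.45,0,0,0],[0,0,-0.1,0,0,0],[0,0,0,0,0,0]]]}}

```text
clock: 26.08
tcp_pos: [0.4648, -0.0595, 0.2354]
orientation: [0.001, 0.574, 0.819, 0.0]
wrist_force: [0.3, -0.6, -1.5]
finger_gap: 0.0247
grip_force: 78.7
```

```bash
python3 - <<'E'
from h import *
s=env.get_state(); print(s["tcp_pos"],s["finger_gap"],s["wrist_force"],s["clock"],s["joint_pos"])
lid=[(.0235,0),(.0275,.005),(.036,.018),(.036,.023)]
z0=s["tcp_pos"][2]-.038
for c in C:
    viewer.read_camera(c)
    for d in models.silhouettes("lid",c)[:2]: print(c,round(d["score"],2),d["location"],d["region"].sum(),fit({c:d["region"]},[(r,z+z0) for r,z in lid],s["tcp_pos"][:2]))
print(go([.595,-.349,.25]), go([.49,-.35,.25]))
E
```

```text
[ 0.46484048 -0.05953092  0.23538847] 0.024721155756972316 [ 0.27258062 -0.56947758 -1.52112885] 26.075 [-2.98862565e-01  1.09271565e-01 -2.29180400e-01  1.23120700e+00
 -9.50169042e-05  9.24539330e-01]
scene 0.85 [322.7, 196.2] 499 (array([ 0.46605268, -0.06196383]), np.float64(0.7748447204968945))
{'now': [-2.644, 0.208, -0.146], 'yaw': np.float64(1.918), 'tilt': [-0.004, 0.001, -1.0]} {'now': [-2.354, -0.617, -0.143], 'yaw': np.float64(1.918), 'tilt': [-0.004, 0.001, -1.0]}
```

Request:
{"op": "drive_tool", "data": {"series": [[[0,0,-0.07,0,0,0.041],[0,0,-0.07,0,0,0.041],[0,0,0,0,0,0.039],[-0.403,0.028,0,0,0,0],[-0.403,0.028,0,0,0,0],[-0.403,0.028,0,0,0,0],[-0.403,0.028,0,0,0,0],[-0.403,0.028,0,0,0,0],[-0.403,0.028,0,0,0,0],[0.01,0.25,0,0,0,0],[0.01,0.25,0,0,0,0],[0.01,0.25,0,0,0,0],[0.01,0.25,0,0,0,0],[0,0,0,0,0,0],[0,0,0,0,0,0]]]}}

```text
clock: 28.15
tcp_pos: [0.5945, -0.3489, 0.2505]
orientation: [-0.001, 0.719, 0.695, -0.0]
wrist_force: [-0.3, -0.3, -0.7]
finger_gap: 0.0249
grip_force: 78.8
```

```bash
python3 - <<'E'
from h import *
s=env.get_state(); print(s["tcp_pos"],s["wrist_force"],s["clock"])
print(go([.5955,-.3485,.165],1.537))
lid=[(.0235,0),(.0275,.005),(.036,.018),(.036,.023)]
z0=s["tcp_pos"][2]-.0377
for c in C:
    viewer.read_camera(c)
    for d in models.silhouettes("lid",c)[:2]: print(c,round(d["score"],2),d["location"],d["region"].sum(),fit({c:d["region"]},[(r,z+z0) for r,z in lid],s["tcp_pos"][:2]))
E
```

```text
[ 0.59454804 -0.34889913  0.25049499] [-0.34219963 -0.33266995 -0.71250743] 28.15
{'now': [0.003, 0.01, 0.712], 'yaw': np.float64(1.538), 'tilt': [-0.003, 0.002, -1.0], 'turn': [-0.0008, -0.0005, 0.0004], 'after_turn': [0.004, 0.008, 0.712]}
scene 0.59 [328.0, 122.0] 285 (array([ 0.59495429, -0.35263351]), np.float64(0.7616438356164383))
top 0.55 [343.1, 189.0] 72 (array([ 0.60254804, -0.34489913]), np.float64(0.1323529411764706))
```

Request:
{"op": "drive_tool", "data": {"series": [[[0.002,0.006,0.3,0,0,0],[0,0,0.3,0,0,0],[0,0,0.2,0,0,0],[0,0,0.04,0,0,0],[0,0,0.04,0,0,0],[0,0,0,0,0,0]]]}}

```text
clock: 29.1
tcp_pos: [0.5964, -0.3494, 0.1476]
orientation: [0.001, 0.719, 0.695, 0.0]
wrist_force: [0.7, 0.7, 0.2]
finger_gap: 0.025
grip_force: 78.7
```

Request:
{"op": "drive_tool", "data": {"series": [[[0,0,0.015,0,0,0],[0,0,0.015,0,0,0],[0,0,0,0,0,0]]]}}

```text
clock: 29.48
tcp_pos: [0.596, -0.349, 0.1429]
orientation: [0.0, 0.719, 0.695, -0.0]
wrist_force: [-0.5, 0.0, -0.7]
finger_gap: 0.0249
grip_force: 78.7
```

Request:
{"op": "drive_tool", "data": {"series": [[[0,0,0.015,0,0,0],[0,0,0.015,0,0,0],[0,0,0,0,0,0]]]}}

```text
clock: 29.85
tcp_pos: [0.5959, -0.3489, 0.139]
orientation: [-0.0, 0.719, 0.695, -0.0]
wrist_force: [-0.8, 0.5, -0.3]
finger_gap: 0.0248
grip_force: 78.7
```

Request:
{"op": "drive_tool", "data": {"series": [[[0,0,0.015,0,0,0],[0,0,0.015,0,0,0],[0,0,0,0,0,0]]]}}

```text
clock: 30.22
tcp_pos: [0.5959, -0.3489, 0.1355]
orientation: [-0.0, 0.719, 0.695, -0.0]
wrist_force: [0.2, -0.4, -0.0]
finger_gap: 0.0248
grip_force: 78.7
```

Request:
{"op": "drive_tool", "data": {"series": [[[0,0,0.015,0,0,0],[0,0,0.015,0,0,0],[0,0,0,0,0,0]]]}}

```text
clock: 30.6
tcp_pos: [0.5959, -0.3488, 0.132]
orientation: [-0.0, 0.719, 0.696, 0.0]
wrist_force: [1.1, 1.0, -0.3]
finger_gap: 0.0246
grip_force: 78.8
```

Request:
{"op": "drive_tool", "data": {"series": [[[0,0,0.015,0,0,0],[0,0,0.015,0,0,0],[0,0,0,0,0,0]]]}}

```text
clock: 30.98
tcp_pos: [0.5961, -0.3491, 0.1295]
orientation: [0.001, 0.719, 0.695, 0.0]
wrist_force: [-1.9, 0.7, 3.8]
finger_gap: 0.0249
grip_force: 79.0
```

Contact with the catches has begun. Pressing on.

Request:
{"op": "drive_tool", "data": {"series": [[[0,0,0.015,0,0,0],[0,0,0.015,0,0,0],[0,0,0,0,0,0]]]}}

```text
clock: 31.35
tcp_pos: [0.5959, -0.3488, 0.126]
orientation: [0.0, 0.718, 0.696, 0.0]
wrist_force: [-1.9, 2.7, 8.1]
finger_gap: 0.0249
grip_force: 79.7
```

Request:
{"op": "drive_tool", "data": {"series": [[[0,0,0.015,0,0,0],[0,0,0,0,0,0]]]}}

```text
clock: 31.6
tcp_pos: [0.5961, -0.349, 0.1259]
orientation: [0.001, 0.719, 0.696, 0.0]
wrist_force: [-4.5, 3.6, 15.3]
finger_gap: 0.025
grip_force: 80.4
```

Request:
{"op": "drive_tool", "data": {"series": [[[0,0,0.015,0,0,0],[0,0,0.01,0,0,0],[0,0,0,0,0,0]]]}}

```text
clock: 31.98
tcp_pos: [0.5964, -0.3494, 0.1259]
orientation: [0.002, 0.719, 0.695, 0.0]
wrist_force: [-7.5, 5.3, 26.3]
finger_gap: 0.0247
grip_force: 81.7
```

Request:
{"op": "drive_tool", "data": {"series": [[[0,0,-0.03,0,0,0],[0,0,0,0,0,0]]]}}

```text
clock: 32.22
tcp_pos: [0.596, -0.349, 0.1259]
orientation: [0.001, 0.719, 0.695, 0.0]
wrist_force: [-4.9, 4.7, 14.8]
finger_gap: 0.0248
grip_force: 80.1
```

Request:
{"op": "drive_tool", "data": {"series": [[[0,0,0,0,0,0],[0,0,0,0,0,0],[0,0,0,0,0,0]]], "jaw": 0.1, "grip_force": 30}}

```text
clock: 32.6
tcp_pos: [0.5959, -0.349, 0.1229]
orientation: [-0.0, 0.719, 0.695, -0.0]
wrist_force: [-0.0, 0.8, 0.2]
finger_gap: 0.047
grip_force: 0.0
```

Request:
{"op": "drive_tool", "data": {"series": [[[0,0,-0.2,0,0,0],[0,0,-0.4,0,0,0],[0,0,0,0,0,0],[0,0,0,0,0,0],[0,0,0,0,0,0]]], "jaw": -1}}

```text
clock: 33.22
tcp_pos: [0.5953, -0.3485, 0.1939]
orientation: [-0.001, 0.719, 0.695, -0.0]
wrist_force: [0.5, -0.9, -0.2]
finger_gap: 0.0
grip_force: 0.0
```

Now I probe the knob top with shut fingertips. If the lid is home the top is at 129 mm, so contact should come at a TCP height of about 140 mm.

Request:
{"op": "drive_tool", "data": {"series": [[[0,0,0.25,0,0,0],[0,0,0.15,0,0,0],[0,0,0.04,0,0,0],[0,0,0,0,0,0]]]}}

```text
clock: 33.72
tcp_pos: [0.5958, -0.3489, 0.1425]
orientation: [-0.0, 0.719, 0.695, -0.0]
wrist_force: [-0.3, 0.3, -0.5]
finger_gap: -0.0002
grip_force: 0.0
```

Request:
{"op": "drive_tool", "data": {"series": [[[0,0,0.015,0,0,0],[0,0,0.015,0,0,0],[0,0,0,0,0,0]]]}}

```text
clock: 34.1
tcp_pos: [0.5964, -0.3493, 0.1401]
orientation: [0.001, 0.719, 0.695, 0.0]
wrist_force: [-0.1, -1.3, 2.3]
finger_gap: 0.0002
grip_force: 1.1
```

Contact came at 140 mm, as it should. One firm push to about 20 N, then I retreat.

Request:
{"op": "drive_tool", "data": {"series": [[[0,0,0.02,0,0,0],[0,0,0.02,0,0,0],[0,0,0,0,0,0]]]}}

```text
clock: 34.48
tcp_pos: [0.5975, -0.35, 0.1401]
orientation: [0.004, 0.719, 0.696, 0.001]
wrist_force: [-3.7, 2.8, 21.0]
finger_gap: -0.0002
grip_force: 10.3
```

Request:
{"op": "drive_tool", "data": {"series": [[[0,0,-0.3,0,0,0],[0,0,-0.45,0,0,0],[0,0,-0.2,0,0,0],[0,-0.45,0,0,0,0],[0,-0.45,0,0,0,0],[0,-0.45,0,0,0,0],[0,0,0,0,0,0],[0,0,0,0,0,0]]]}}

```text
clock: 35.48
tcp_pos: [0.4346, -0.3442, 0.2492]
orientation: [0.001, 0.719, 0.695, 0.0]
wrist_force: [0.1, 1.2, 0.0]
finger_gap: 0.0002
grip_force: 0.0
```

```bash
python3 - <<'E'
from h import *
s=env.get_state(); print(s["tcp_pos"],s["clock"])
lid=[(.036,.018),(.036,.023),(.014,.041)]
for c in C:
    viewer.read_camera(c)
    for l in("lid","jar","funnel","note_block","leather_pouch","tray_bar"):
        for d in models.silhouettes(l,c)[:1]:
            ys,xs=np.nonzero(d["region"]); print(c,l,round(d["score"],2),np.round(d["location"],1),d["region"].sum(),round(xs.mean(),1),round(ys.mean(),1), [ (round(z,3),fit({c:d["region"]},[(r,q+z) for r,q in lid],(.595,-.349))) for z in(.088,.098)] if l=="lid" else "")
E
```

```text
[ 0.43458728 -0.34418744  0.24915253] 35.475
scene lid 0.57 [327.3 157.1] 105 329.2 161.1 [(0.088, (array([ 0.58877539, -0.36689258]), np.float64(0.35))), (0.098, (array([ 0.59257959, -0.34256494]), np.float64(0.33653846153846156)))]
scene jar 0.47 [316.6 183.4] 238 317.3 183.2 
scene funnel 0.88 [358.  153.8] 600 359.0 155.2 
scene note_block 0.56 [253.3 333.7] 479 254.4 333.6 
scene leather_pouch 0.88 [223.2 214. ] 623 222.3 210.6 
scene tray_bar 0.81 [295.8 162.8] 1872 297.1 159.4 
top lid 0.83 [340.9 201. ] 395 342.5 197.7 [(0.088, (array([ 0.59437695, -0.34890234]), np.float64(0.8738938053097345))), (0.098, (array([ 0.59286133, -0.3472334 ]), np.float64(0.8624454148471615)))]
top jar 0.45 [328.1 206.1] 101 331.8 204.7 
top funnel 0.93 [395.  205.7] 495 396.9 207.2 
top note_block 0.57 [168.4 238.5] 143 170.1 237.0 
top leather_pouch 0.96 [254.3 147.2] 627 254.7 147.9 
top tray_bar 0.94 [298.6 194.4] 2097 296.2 191.5
```

```bash
python3 -c "
from workcell import order
print(order.hand_in())"
```

```text
the job is handed in; nothing more can be done
None
```

I handed the job in at about 36 s on the robot's clock: all five pebbles are in the jar, the tray is back on its rest, the funnel stands on the desk about 19 cm from the jar, and the lid is pressed home, its height unchanged under a 21 N push.

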